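Clamp a tube rack on a mixer plate with an over-centre lever

ROBOT

A 6-joint arm with a two-finger parallel gripper is mounted at the origin on a cart in front of the work surface, level with it; the furniture and walls round the work are solid. World frame = base frame: x ahead of the robot, y to its left, z up, the work surface at z = 0. Lengths are in mm, angles in rad, forces in N, time in s.
With the tool pointing down it reaches from about 400 to 925 mm from the base axis. Payload 12.5 kg.
Tool frame: the origin (TCP) lies at the very end of the fingers, on their centre line; the grasp point (between the pads) lies grip_depth behind it (grip_depth is the distance from the TCP to the grasp point, in mm); z points along the fingers, y is the line along which they close (so a half turn about z gives the same grasp; the last joint's range is limited). The gripper opens to 95 mm and grips with 3 to 60 N. Pads are 20 mm wide; open, the fingers measure 119 mm over their backs; the gripper's body (75 mm by 180 mm) begins 59 mm behind the grasp point.
Start: joints at [-1.298, 0.491, 1.559, -0, 1.092, -0.106], TCP at [231.152, -580.702, 214.661] pointing down, gripper open.
Joint ranges: [-3.1, 3.1], [-0.84, 2.19], [0.05, 2.79], [-1.13, 4.28], [0.06, 2.93], [-2.69, 2.69]. Speed limits (rad/s): [2.22, 2.22, 2.79, 3.14, 3.14, 3.14].

INTERFACE

Orientations are given as [roll, pitch, yaw] about the fixed x, y, z axes, in that order (R = Rz(yaw) Ry(pitch) Rx(roll)).
In Python, from cell import state, read_camera, job_done, grip_depth gives the robot as it stands.
- The arm moves only by the tool drive_tool, never from a script. Its argument "targets" is a list of rows, each an object with "jaw": the opening, from 0 (shut) to 1 (fully open); "travel": the shift along the tool's x, y, z in m, a list of three; "twist": the turn about the tool's z in rad. In form: [{"jaw": jaw, "travel": [tx, ty, tz], "twist": twist}, ...]. A call has 1 to 8 rows; each row is the pose to reach, as a shift and turn from the pose commanded when the call began, along the tool's axes at that moment; what a row does not reach only later rows make up. A row lasts 1/12 s, in which the tool goes at most 41.7 mm and 7.16 degrees, less where a joint would pass 70% of its speed; a pose out of reach is approached as far as the arm can. A call with a gripper value outside its range is refused whole. The fingers move at their own pace and stop on an object; the grip force is fixed at half the most. Time passes only in rows, so rows that repeat a pose let the fingers close. It gives the time, the measured TCP pose, the force, the opening and the grip force at its end, in the units of the state.
- state(): the state, without advancing time (a new reading comes with each control period).
- read_camera(name): name is "scene" or "side" or "wrist"; returns a dict with "frame" (480x640x3 uint8, red, green, blue), "fx", "fy", "cx", "cy" (pixels), "k1" (the pictures are not rectified: a ray, as slopes to the right and down, at radius r is drawn at 1 + k1 r^2 times it, then the intrinsics apply), "R" (3x3) and "t" (3): a world point X has camera coordinates R X + t. Camera axes: x right, y down, z forward; pixel columns grow to the right and rows downward; lengths in mm; the calibration is good to about 2 mm. A picture is of the moment at which its call begins. There is no depth.
- job_done(): hands the job in; it is judged then, once.
The state is a dict: "t": time; "joints": joint angles; "qvel": joint speeds; "tau": joint torques, N m; "eef_pos": TCP position; "tcp_rot": TCP orientation; "ft_force": force on the tool from outside, world axes, zero at the start; "moment": the same for the moment, N m; "opening": opening from 0.0 (shut) to 1.0 (fully open); "grip_force": force on a finger pad.
Only numpy, scipy, OpenCV 4.12 (cv2) and the standard library are available. Lean on these libraries where they do the work, as an engineer would, in place of code of your own. Each camera call takes 0.05 s, during which the arm holds its last target. There are 200 camera calls.

TASK

Push the black tube rack, without lifting it, straight back on the aluminium plate until it is fully home against the two rear stops. Then push the red clamp lever over, past its dead point, so that it snaps over and locks and its rubber pad holds the rack against the end stop. Leave the tubes standing in the rack and the things around the plate where they are.

Things in the scene. Friction and masses are not known exactly. Their poses are not given: they have to be found in the camera images.
- fixture: aluminium mixer plate, fixed, its top 12 mm above the bench. Origin on the bench under it; x points from the open front edge to the rear stops, y from the clamp to the end stop, z up. It spans x -108 to +72, y -195 to +139 mm; stop faces at x = +55 and y = +125.5 mm. A rack that is home and clamped has its origin at x = +6, y = +57.5 mm here
- rack: loose low black tube rack, 96 mm along its x, 136 mm along its y, 34 mm high, open square holes on top, about 0.25 kg; it lies flat on the plate. Origin: underside, near the middle; its solid sides are at x = -47 and +49 mm and y = -68 and +68 mm; axes nearly parallel to the fixture's. At the start it lies 25 to 45 mm short of the rear stops. It slides under 1 to 4 N
- tube_p: capped sample tube, purple cap, 17 mm wide at the cap and 95 mm long, standing loose in a hole of the rack's third or rear row; origin at its foot, z along it
- tube_b: capped sample tube, blue cap, 17 mm wide, 101 mm long, standing loose in the rack; origin at its foot, z along it
- tube_r: capped sample tube, red cap, 17 mm wide, 101 mm long, standing loose in the rack; origin at its foot, z along it
- lever (a joint): angle of the red-handled clamp lever, rad. 0: open, leaning 30 deg toward the fixture's -y; it swings up and over toward +y. Upright 0.52, dead point 0.96, locked on its stop 1.2 (39 deg toward +y). Before the dead point a spring drives it back to 0 (0.4 N m at 0, about 4 N at the handle, falling to nothing); after it the spring snaps it to 1.2. Its rod then has moved the pad 16 mm to +y
- lever_pivot (a point): the lever's hinge, 32 mm above the bench; its axis lies along the fixture's x and the lever swings in the fixture's y-z plane; steel cheeks beside it reach 44 mm above the bench
- lever_tip (a point): outer end of the lever's handle, 114 mm from the hinge; push it close to this end; the red handle is a round bar 18 mm thick that covers the outer 75 mm of the lever. The end stands 131 mm above the bench when open, 146 mm when upright
- pad: round rubber pad, 22 mm across, on the end of the clamp's push rod, 32 mm above the bench, sprung (1.2 N per mm); it presses on the rack's -y side when the lever is locked
- dropper: bystander: brown dropper bottle with a blue cap, 25 mm wide, 73 mm high, standing behind the clamp; origin at the centre of its foot
- tape: bystander: roll of paper tape, 62 mm wide, 19 mm high, lying left of the plate; origin at the centre of its underside
- timer: bystander: white bench timer, 64 mm square, 19 mm high, lying left of the plate; origin at the centre of its underside
- marker: bystander: blue marker pen, 135 mm long, 16 mm thick, lying behind the plate; origin at the middle of its underside
- rear_stop (a point): middle between the two black rear stops, on their common face, 12 mm over the bench; each stop is 30 mm wide, 34 mm over the bench at its top, its centre 40 mm to either side (fixture y)
- end_stop (a point): middle of the face of the black end stop, 12 mm over the bench; the stop runs 80 mm along the fixture's x, its top 34 mm over the bench
Things that resemble listed ones, but are neither listed nor needed, are in the scene too. What is meant by the rack is not orange, and is the larger of those in its own colour.

How it is judged (in metres and radians):
On the way, in this order (a step that is already met when the one before it is completed fails the run):
1. the rack is home against the rear stops (its origin within 3 mm, square within 0.04 rad) while the lever is still open (under 0.4 rad) (x of rack in the frame of fixture above 0.003 m and angle between the x axis of rack and the x axis of fixture, either way round below 0.04 rad and value of joint lever below 0.4 rad), for 0.2 s.
2. the lever has passed its dead point and lies locked (over 1.14 rad) (value of joint lever above 1.14 rad), for 0.2 s.
At the end, for the whole second after the job is handed in: Lever locked past its dead point (over 1.14 rad); rack flat on the plate, at rest, within 4 mm of the rear stops and 3 mm of the end stop, square within 0.04 rad, the rubber pad pressing on it (over 1.5 N); the three tubes stand in the rack (under 0.35 rad of tilt) (value of joint lever above 1.14 rad and x of rack in the frame of fixture above 0.002 m and y of rack in the frame of fixture above 0.0545 m and angle between the x axis of rack and the x axis of fixture, either way round below 0.04 rad and z of rack in the frame of fixture below 0.015 m and contact force between pad and rack above 1.5 N and linear speed of rack below 0.01 m/s and angle between each of tube_p, tube_b, tube_r's own z axis and vertical below 0.35 rad); the robot touches nothing.
It fails at once if the rack is lifted more than 8 mm off the plate or tipped by more than 0.15 rad (z of rack in the frame of fixture above 0.02 m or angle between rack's own z axis and vertical above 0.15 rad).
It fails at once if a tube is lifted more than 12 mm out of its hole or knocked over (z of any of tube_p, tube_b, tube_r in the frame of rack above 0.016 m or angle between any of tube_p, tube_b, tube_r's own z axis and vertical above 0.5 rad).
It fails at once if the dropper bottle, tape, timer or marker is moved by more than 15 mm (distance of any of dropper, tape, timer, marker from where it was at the start of the episode above 0.015 m).
It also fails if it takes over 54 s, if anything falls off the work surface, if the arm or the gripper's body presses on something with over 40 N, if the wrist force passes 120 N, or if a joint passes its speed limit or range.

## Working session

There is one attempt and no reset: what is moved stays moved. The work goes in short steps, Python scripts to look and compute and a tool call to move; the robot and the scene stay as the last step left them, time stands still between calls to the robot, and variables do not carry over. Pictures are saved under pics/ and viewed, at most 10 in all, crops included, and the job is handed in when it is done.

Besides the shell and the picture viewer there is one more tool, called after "Emit:" as a command line: name --argument value ..., lists and objects as JSON in quotes. drive_tool: Moves the arm, as the interface text tells. Its arguments: {"type":"object","properties":{"targets":{"type":"array"}},"required":["targets"]}

```bash
mkdir -p pics
cat > h.py <<'E'
import numpy as np, cv2
from cell import state, read_camera, job_done, grip_depth
def ray(c,u,v):
    K=np.array([[c["fx"],0,c["cx"]],[0,c["fy"],c["cy"]],[0,0,1.]])
    p=cv2.undistortPoints(np.array([[[u,v]]],float),K,np.array([c["k1"],0,0,0.]))[0,0]
    R=np.array(c["R"]);t=np.array(c["t"]).ravel()
    return -R.T@t, R.T@np.array([p[0],p[1],1])
def at(c,u,v,z):
    o,d=ray(c,u,v); return o+d*(z-o[2])/d[2]
def proj(c,X):
    X=np.atleast_2d(X)@np.array(c["R"]).T+np.array(c["t"]).ravel()
    s=X[:,:2]/X[:,2:]; s=s*(1+c["k1"]*(s**2).sum(1,keepdims=True))
    return s*[c["fx"],c["fy"]]+[c["cx"],c["cy"]]
def save(c,n): cv2.imwrite(f"pics/{n}.png",c["frame"][:,:,::-1])
E
python3 - <<'E'
from h import *
import pickle
for n in("scene","side"):
    c=read_camera(n);save(c,n+"0");pickle.dump(c,open(n+".pkl","wb"))
    print(n,-np.array(c["R"]).T@np.array(c["t"]).ravel(),c["k1"])
print(grip_depth,state())
E
```

```text
scene [ 63.34075299 642.45747892 724.49307353] -0.05914970749571578
side [ 498.04045221 -523.84404107  945.35305896] -0.13569444119719087
18.8 {'t': 0.1, 'joints': array([-1.29757505e+00,  4.91466414e-01,  1.55939027e+00,  1.02585821e-07,
        1.09169390e+00, -1.05622109e-01]), 'qvel': array([-9.97392254e-04, -2.28837540e-03,  7.60123718e-05,  2.99671218e-04,
       -1.65392330e-03, -1.43827857e-03]), 'tau': array([ 3.01026710e-03, -6.13621402e+01, -2.58606058e+01,  6.94244402e-02,
        4.70185967e-02, -5.41697989e-05]), 'eef_pos': array([ 231.10389437, -580.47205462,  214.1399955 ]), 'tcp_rot': array([-3.14064007e+00, -1.01081329e-04,  3.78843295e-01]), 'ft_force': array([0.50391426, 0.32695009, 0.1175479 ]), 'moment': array([-0.01570349,  0.02184617, -0.0385851 ]), 'grip_force': 0.0, 'opening': 1.0012293283886293}
```

View pics/scene0.png

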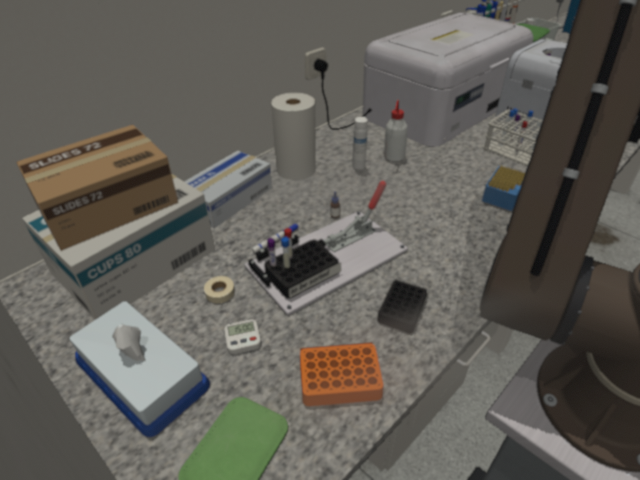

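View pics/side0.png

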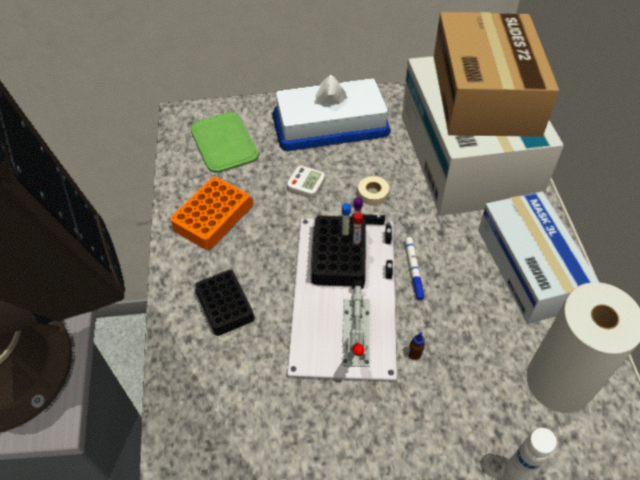

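Black racks: A on the plate at side (338,250), B on the bench at side (225,302); the orange one at (212,212) is ruled out. A looks larger, lies on the plate and holds the three tubes, so it should be the one meant. I'll check that in one crop.

Run:
```python
import cv2
a=cv2.imread("pics/side0.png")[190:390,185:445]
cv2.imwrite("pics/c1.png",cv2.resize(a,None,fx=3,fy=3,interpolation=cv2.INTER_CUBIC))
```

```text
(no output)
```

View pics/c1.png

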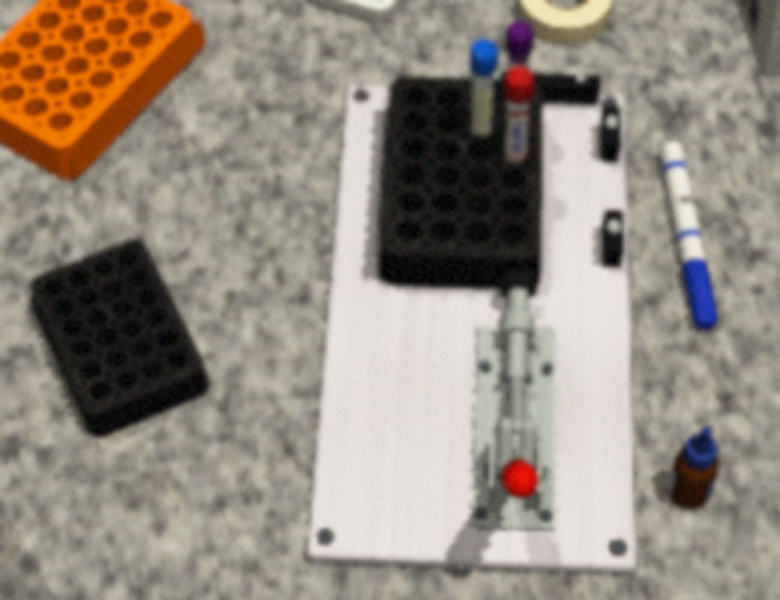

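The crop shows A is clearly larger (4x6 holes, tubes in it, about (460,180) in the crop) than B (120,335), so A is the rack. Plate corners are at about (348,87), (628,97), (308,556), (635,568). Next I fit poses.

```bash
cat > fit.py <<'E'
from h import *
import pickle
from scipy.optimize import least_squares
c=pickle.load(open("side.pkl","rb"))
px=lambda l:np.array(l)/3+[185,190]
def W(p,F):
    F=np.atleast_2d(F).astype(float);co,s=np.cos(p[2]),np.sin(p[2])
    return np.c_[p[0]+co*F[:,0]-s*F[:,1],p[1]+s*F[:,0]+co*F[:,1],F[:,2]]
def fit(F,P,n):
    r=least_squares(lambda p:(proj(c,W(p*[100,100,1],F))-P).ravel(),[5,-1,0.]);p=r.x*[100,100,1]
    print(n,p.round(4),"res px",r.fun.round(1));return p
fx=fit([[-108,139,12],[-108,-195,12],[72,-195,12]],px([[348,87],[309,555],[635,567]]),"fix")
rk=fit([[-47,68,46],[-47,-68,46],[49,-68,46]],px([[397,77],[383,263],[540,265]]),"rack")
E
python3 - <<'E'
from fit import *
d=rk[:2]-fx[:2];co,s=np.cos(fx[2]),np.sin(fx[2])
print("rack in fix",co*d[0]+s*d[1],-s*d[0]+co*d[1],rk[2]-fx[2])
for n,uv,z in(("tip",(520,478),131),("purple",(520,33),107),("blue",(484,55),113),("red",(519,80),113),("rod end",(517,292),32)):
    w=at(c,*px(uv),z);d=w[:2]-fx[:2];print(n,w.round(),"fix",(co*d[0]+s*d[1]).round(1),(-s*d[0]+co*d[1]).round(1))
P=proj(c,W(fx,[[55,40,34],[55,-40,34],[55,55,34],[10,125.5,34]]));print(((P-[185,190])*3).round())
b=pickle.load(open("scene.pkl","rb"))
print(proj(b,W(fx,[[-108,139,12],[-108,-195,12],[72,-195,12],[72,139,12]])).round())
print(proj(b,W(rk,[[-47,68,46],[-47,-68,46],[49,-68,46],[49,68,46]])).round())
E
python3 -c "
import cv2
a=cv2.imread('pics/scene0.png')[170:320,230:430]
cv2.imwrite('pics/c2.png',cv2.resize(a,None,fx=4,fy=4,interpolation=cv2.INTER_CUBIC))"
```

```text
fix [ 6.287262e+02  9.723290e+01 -1.665000e-01] res px [-0.3 -1.4 -0.8  0.3  1.1  0.5]
rack [ 6.076774e+02  1.475870e+02 -1.848000e-01] res px [-0.4  0.8 -1.2 -1.4  1.6  0.7]
rack in fix -29.102344390321733 46.169664457696655 -0.01829922906648046
tip [ 598. -105.  131.] fix 3.0 -205.1
purple [646. 199. 107.] fix 0.5 103.1
blue [622. 179. 113.] fix -20.6 79.9
red [639. 158. 113.] fix 0.1 61.7
rod end [627.  66.  32.] fix 3.3 -31.5
[[604. 194.]
 [606. 305.]
 [604. 174.]
 [531.  83.]]
[[288. 312.]
 [409. 246.]
 [359. 209.]
 [244. 262.]]
[[288. 285.]
 [342. 259.]
 [316. 235.]
 [264. 259.]]
```

View pics/c2.png

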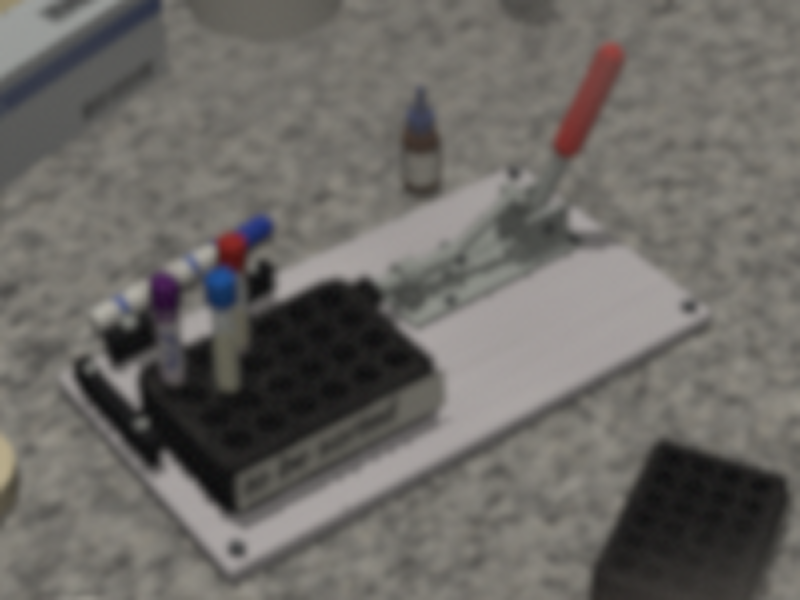

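```bash
cat > fit2.py <<'E'
from h import *
import pickle
from scipy.optimize import least_squares
from fit import W
S=pickle.load(open("side.pkl","rb"));B=pickle.load(open("scene.pkl","rb"))
ps=lambda l:np.array(l)/3+[185,190]
pb=lambda l:np.array(l)/4+[230,170]
def fit(n,FS,PS,FB,PB):
    g=lambda p:np.r_[(proj(S,W(p*[100,100,1],FS))-ps(PS)).ravel(),(proj(B,W(p*[100,100,1],FB))-pb(PB)).ravel()]
    r=least_squares(g,[6,1,-.16]);print(n,(r.x*[100,100,1]).round(3),r.fun.round(1));return r.x*[100,100,1]
fx=fit("fix",[[-108,139,12],[-108,-195,12],[72,-195,12]],[[348,87],[309,555],[635,567]],
 [[-108,139,12],[-108,-195,12],[72,139,12]],[[232,574],[708,314],[60,380]])
rk=fit("rack",[[-47,68,46],[-47,-68,46],[49,-68,46]],[[397,77],[383,263],[540,265]],[[-47,68,46],[-47,-68,46]],[[235,478],[440,366]])
def tofix(w):
    d=np.array(w)[:2]-fx[:2];co,s=np.cos(fx[2]),np.sin(fx[2]);return np.array([co*d[0]+s*d[1],-s*d[0]+co*d[1]])
def move(F,yaw=None):  # target in fixture -> travel (m), twist
    s=state();r=s["tcp_rot"];a=r[2];w=W(fx,F)[0];d=(w-s["eef_pos"])/1000
    tw=a-(fx[2] if yaw is None else yaw)
    print("tcp fix",tofix(s["eef_pos"]).round(1),"z",s["eef_pos"][2].round(1),"travel",np.round([np.cos(a)*d[0]+np.sin(a)*d[1],np.sin(a)*d[0]-np.cos(a)*d[1],-d[2]],4),"twist",round(tw,3),"world",w.round())
E
python3 - <<'E'
from fit2 import *
print("rack in fix",tofix(rk),rk[2]-fx[2])
from h import ray
# lever tip by two views
o1,d1=ray(S,*ps([520,478]));o2,d2=ray(B,*pb([612,53]))
k=np.linalg.lstsq(np.c_[d1,-d2],o2-o1,rcond=None)[0];m=(o1+k[0]*d1+o2+k[1]*d2)/2
print("tip",m.round(),tofix(m).round(1),"gap",np.linalg.norm(o1+k[0]*d1-o2-k[1]*d2))
move([-108,46,200])
E
```

```text
fix [ 6.287262e+02  9.723290e+01 -1.665000e-01] res px [-0.3 -1.4 -0.8  0.3  1.1  0.5]
rack [ 6.076774e+02  1.475870e+02 -1.848000e-01] res px [-0.4  0.8 -1.2 -1.4  1.6  0.7]
fix [ 6.27514e+02  9.87920e+01 -1.61000e-01] [-1.4 -1.7 -1.  -0.1  0.8 -0.5  0.1 -0.8  1.7 -1.9 -1.3 -1.9]
rack [ 6.06367e+02  1.50089e+02 -1.73000e-01] [-1.7  0.  -1.6 -2.2  1.1 -0.7 -0.9 -3.2  1.5 -2.2]
rack in fix [-29.09199016  47.24642106] -0.011799925945609996
tip [ 598. -102.  125.] [   3.3 -203.3] gap 0.5770391960043963
tcp fix [-282.5 -734. ] z 214.1 travel [ 0.5505 -0.5795  0.0141] twist 0.54 world [528. 162. 200.]
```

Emit:
drive_tool --targets '[{"jaw": 1,"travel": [0.028,-0.029,0],"twist": 0.08},{"jaw": 1,"travel": [0.055,-0.058,0],"twist": 0.16},{"jaw": 1,"travel": [0.083,-0.087,0],"twist": 0.24},{"jaw": 1,"travel": [0.11,-0.116,0],"twist": 0.32},{"jaw": 1,"travel": [0.138,-0.145,0],"twist": 0.4},{"jaw": 1,"travel": [0.165,-0.174,0],"twist": 0.48},{"jaw": 1,"travel": [0.193,-0.203,0],"twist": 0.54},{"jaw": 1,"travel": [0.22,-0.232,0],"twist": 0.54}]'

```text
t: 0.77
eef_pos: [350.0, -281.9, 214.6]
tcp_rot: [-3.142, 0.0, -0.166]
ft_force: [0.6, 0.6, -0.1]
opening: 0.999
grip_force: 0.0
```

```bash
python3 -c "
from fit2 import *
move([-108,47,200])"
```

```text
fix [ 6.287262e+02  9.723290e+01 -1.665000e-01] res px [-0.3 -1.4 -0.8  0.3  1.1  0.5]
rack [ 6.076774e+02  1.475870e+02 -1.848000e-01] res px [-0.4  0.8 -1.2 -1.4  1.6  0.7]
fix [ 6.27514e+02  9.87920e+01 -1.61000e-01] [-1.4 -1.7 -1.  -0.1  0.8 -0.5  0.1 -0.8  1.7 -1.9 -1.3 -1.9]
rack [ 6.06367e+02  1.50089e+02 -1.73000e-01] [-1.7  0.  -1.6 -2.2  1.1 -0.7 -0.9 -3.2  1.5 -2.2]
tcp fix [-213.  -420.3] z 214.6 travel [ 0.1028 -0.4677  0.0146] twist -0.005 world [528. 162. 200.]
```

Emit:
drive_tool --targets '[{"jaw": 1,"travel": [0.01,-0.04,0],"twist": 0},{"jaw": 1,"travel": [0.018,-0.08,0],"twist": 0},{"jaw": 1,"travel": [0.026,-0.12,0],"twist": 0},{"jaw": 1,"travel": [0.035,-0.16,0],"twist": 0},{"jaw": 1,"travel": [0.044,-0.2,0],"twist": 0},{"jaw": 1,"travel": [0.053,-0.24,0],"twist": 0},{"jaw": 1,"travel": [0.062,-0.28,0],"twist": 0},{"jaw": 1,"travel": [0.07,-0.32,0],"twist": 0}]'

```text
t: 1.43
eef_pos: [470.5, 23.0, 214.6]
tcp_rot: [3.141, -0.0, -0.161]
ft_force: [1.1, -1.2, -0.3]
opening: 0.998
grip_force: 0.0
```

Emit:
drive_tool --targets '[{"jaw": 1,"travel": [0.008,-0.037,0.03],"twist": 0},{"jaw": 1,"travel": [0.016,-0.074,0.05],"twist": 0},{"jaw": 1,"travel": [0.024,-0.111,0.06],"twist": 0},{"jaw": 1,"travel": [0.032,-0.148,0.07],"twist": 0},{"jaw": 1,"travel": [0.032,-0.148,0.095],"twist": 0},{"jaw": 1,"travel": [0.032,-0.148,0.12],"twist": 0},{"jaw": 1,"travel": [0.032,-0.148,0.12],"twist": 0}]'

```text
t: 2.02
eef_pos: [523.4, 162.1, 90.5]
tcp_rot: [3.139, 0.007, -0.16]
ft_force: [0.4, -0.7, 0.3]
opening: 0.997
grip_force: 0.0
```

```bash
sed -i 's/^fx=fit(\[\[.*//;s/^rk=fit(\[\[.*//' fit.py; python3 -c "
from fit2 import *
move([-108,47,23])
c=read_camera('side');a=c['frame'][170:390,185:445,::-1]
cv2.imwrite('pics/s1.png',cv2.resize(a,None,fx=2.7,fy=2.7,interpolation=cv2.INTER_CUBIC))"
```

```text
fix [ 6.27514e+02  9.87920e+01 -1.61000e-01] [-1.4 -1.7 -1.  -0.1  0.8 -0.5  0.1 -0.8  1.7 -1.9 -1.3 -1.9]
rack [ 6.06367e+02  1.50089e+02 -1.73000e-01] [-1.7  0.  -1.6 -2.2  1.1 -0.7 -0.9 -3.2  1.5 -2.2]
tcp fix [-112.9   45.8] z 90.5 travel [ 0.0049 -0.0012  0.0675] twist 0.001 world [528. 162.  23.]
```

View pics/s1.png

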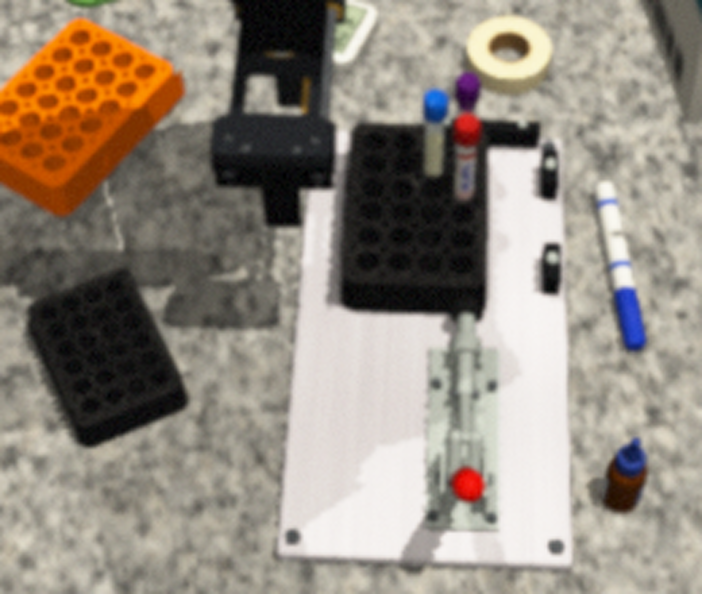

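The gripper is in front of the rack (near finger at (282,222)), clear of everything. I'll lower it.

Emit:
drive_tool --targets '[{"jaw": 1,"travel": [0,0,0.02],"twist": 0},{"jaw": 1,"travel": [0,0,0.04],"twist": 0},{"jaw": 1,"travel": [0,0,0.055],"twist": 0},{"jaw": 1,"travel": [0,0,0.067],"twist": 0},{"jaw": 1,"travel": [0.006,0,0.067],"twist": 0},{"jaw": 1,"travel": [0.012,0,0.067],"twist": 0},{"jaw": 1,"travel": [0.012,0,0.067],"twist": 0}]'

```text
t: 2.65
eef_pos: [539.7, 159.5, 29.3]
tcp_rot: [-3.141, -0.003, -0.162]
ft_force: [-0.4, 0.4, -0.2]
opening: 0.999
grip_force: 0.0
```

Emit:
drive_tool --targets '[{"jaw": 1,"travel": [0.004,0,0],"twist": 0},{"jaw": 1,"travel": [0.008,0,0],"twist": 0},{"jaw": 1,"travel": [0.012,0,0],"twist": 0},{"jaw": 1,"travel": [0.016,0,0],"twist": 0},{"jaw": 1,"travel": [0.02,0,0],"twist": 0},{"jaw": 1,"travel": [0.023,0,0],"twist": 0},{"jaw": 1,"travel": [0.026,0,0],"twist": 0}]'

```text
t: 3.23
eef_pos: [563.2, 155.6, 27.5]
tcp_rot: [3.141, 0.0, -0.161]
ft_force: [-1.8, 0.5, 1.7]
opening: 1.003
grip_force: 0.9
```

Emit:
drive_tool --targets '[{"jaw": 1,"travel": [0.003,0,0],"twist": 0},{"jaw": 1,"travel": [0.006,0,0],"twist": 0},{"jaw": 1,"travel": [0.009,0,0],"twist": 0},{"jaw": 1,"travel": [0.012,0,0],"twist": 0},{"jaw": 1,"travel": [0.012,0,0],"twist": 0}]'

```text
t: 3.65
eef_pos: [575.7, 153.6, 27.6]
tcp_rot: [-3.141, -0.001, -0.161]
ft_force: [-0.3, -0.3, 0.5]
opening: 1.001
grip_force: 0.0
```

```bash
python3 -c "
from fit2 import *
move([-51,47,23]);print(state()['ft_force'])"
```

```text
fix [ 6.27514e+02  9.87920e+01 -1.61000e-01] [-1.4 -1.7 -1.  -0.1  0.8 -0.5  0.1 -0.8  1.7 -1.9 -1.3 -1.9]
rack [ 6.06367e+02  1.50089e+02 -1.73000e-01] [-1.7  0.  -1.6 -2.2  1.1 -0.7 -0.9 -3.2  1.5 -2.2]
tcp fix [-60.   45.8] z 27.6 travel [ 0.009  -0.0012  0.0046] twist -0.0 world [585. 153.  23.]
[-0.3322229  -0.31451287  0.54255266]
```

Emit:
drive_tool --targets '[{"jaw": 1,"travel": [0.002,0,0],"twist": 0},{"jaw": 1,"travel": [0.004,0,0],"twist": 0},{"jaw": 1,"travel": [0.006,0,0],"twist": 0},{"jaw": 1,"travel": [0.007,0,0],"twist": 0}]'

```text
t: 3.98
eef_pos: [582.1, 152.6, 27.5]
tcp_rot: [3.142, -0.0, -0.161]
ft_force: [-1.3, -0.2, -0.1]
opening: 0.997
grip_force: 0.6
```

Emit:
drive_tool --targets '[{"jaw": 1,"travel": [0.001,0,0],"twist": 0},{"jaw": 1,"travel": [0.002,0,0],"twist": 0},{"jaw": 1,"travel": [0.002,0,0],"twist": 0}]'

```text
t: 4.23
eef_pos: [583.8, 152.3, 27.6]
tcp_rot: [3.141, 0.0, -0.161]
ft_force: [-1.4, 0.8, -0.1]
opening: 1.002
grip_force: 0.7
```

```bash
python3 -c "
from fit2 import *
move([-51,47,23]);print(state()['ft_force'])
c=read_camera('side');a=c['frame'][190:310,290:430,::-1]
cv2.imwrite('pics/s2.png',cv2.resize(a,None,fx=5,fy=5,interpolation=cv2.INTER_CUBIC))"
```

```text
fix [ 6.27514e+02  9.87920e+01 -1.61000e-01] [-1.4 -1.7 -1.  -0.1  0.8 -0.5  0.1 -0.8  1.7 -1.9 -1.3 -1.9]
rack [ 6.06367e+02  1.50089e+02 -1.73000e-01] [-1.7  0.  -1.6 -2.2  1.1 -0.7 -0.9 -3.2  1.5 -2.2]
tcp fix [-51.8  45.8] z 27.6 travel [ 0.0008 -0.0012  0.0046] twist -0.0 world [585. 153.  23.]
[-1.37005327  0.82721138 -0.12796013]
```

View pics/s2.png

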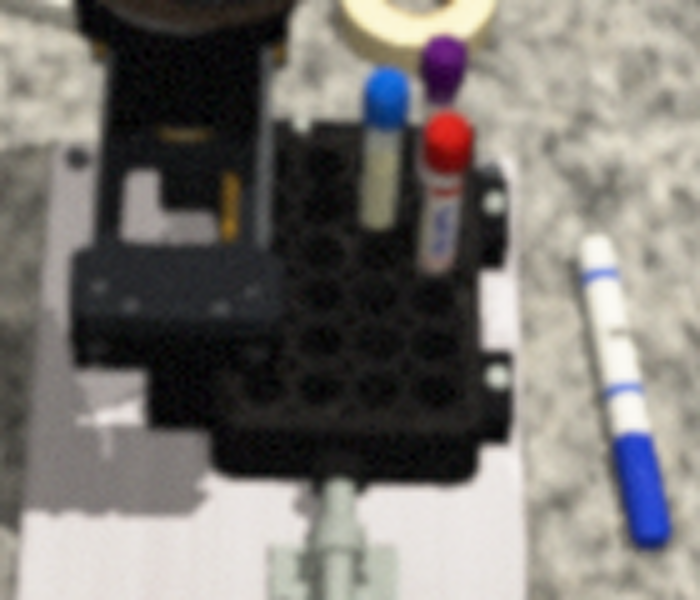

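The rack is almost at the stops (rack edge about col 478, stop faces about col 480), and the tubes are standing. I'll keep pushing in small steps until the force rises.

Emit:
drive_tool --targets '[{"jaw": 1,"travel": [0.0005,0,0],"twist": 0},{"jaw": 1,"travel": [0.001,0,0],"twist": 0},{"jaw": 1,"travel": [0.0015,0,0],"twist": 0},{"jaw": 1,"travel": [0.0015,0,0],"twist": 0}]'

```text
t: 4.62
eef_pos: [583.8, 152.3, 27.5]
tcp_rot: [3.141, 0.003, -0.161]
ft_force: [-8.1, 2.0, 4.3]
opening: 1.002
grip_force: 4.4
```

Emit:
drive_tool --targets '[{"jaw": 1,"travel": [0.0005,0,0],"twist": 0},{"jaw": 1,"travel": [0.001,0,0],"twist": 0},{"jaw": 1,"travel": [0.0015,0,0],"twist": 0},{"jaw": 1,"travel": [0.0015,0,0],"twist": 0}]'

```text
t: 4.95
eef_pos: [583.8, 152.2, 27.5]
tcp_rot: [3.14, 0.006, -0.161]
ft_force: [-15.0, 3.6, 9.1]
opening: 1.001
grip_force: 7.8
```

The rack is home: the TCP has stalled at 15 N. Now I retreat, rise, and close the fingers.

Emit:
drive_tool --targets '[{"jaw": 1,"travel": [-0.004,0,0],"twist": 0},{"jaw": 1,"travel": [-0.015,0,0],"twist": 0},{"jaw": 1,"travel": [-0.035,0,0],"twist": 0},{"jaw": 1,"travel": [-0.055,0,-0.02],"twist": 0},{"jaw": 1,"travel": [-0.055,0,-0.06],"twist": 0},{"jaw": 0,"travel": [-0.055,0,-0.1],"twist": 0},{"jaw": 0,"travel": [-0.055,0,-0.14],"twist": 0},{"jaw": 0,"travel": [-0.055,0,-0.17],"twist": 0}]'

```text
t: 5.62
eef_pos: [533.1, 160.7, 201.2]
tcp_rot: [-3.141, -0.004, -0.161]
ft_force: [-0.1, -0.3, 0.3]
opening: 0.847
grip_force: 0.0
```

```bash
python3 -c "
from fit2 import *
move([3.5,-250,180])
c=read_camera('side');a=c['frame'][190:310,290:430,::-1]
cv2.imwrite('pics/s3.png',cv2.resize(a,None,fx=5,fy=5,interpolation=cv2.INTER_CUBIC))"
```

```text
fix [ 6.27514e+02  9.87920e+01 -1.61000e-01] [-1.4 -1.7 -1.  -0.1  0.8 -0.5  0.1 -0.8  1.7 -1.9 -1.3 -1.9]
rack [ 6.06367e+02  1.50089e+02 -1.73000e-01] [-1.7  0.  -1.6 -2.2  1.1 -0.7 -0.9 -3.2  1.5 -2.2]
tcp fix [-103.1   46. ] z 201.2 travel [0.1066 0.296  0.0212] twist -0.0 world [ 591. -149.  180.]
```

View pics/s3.png

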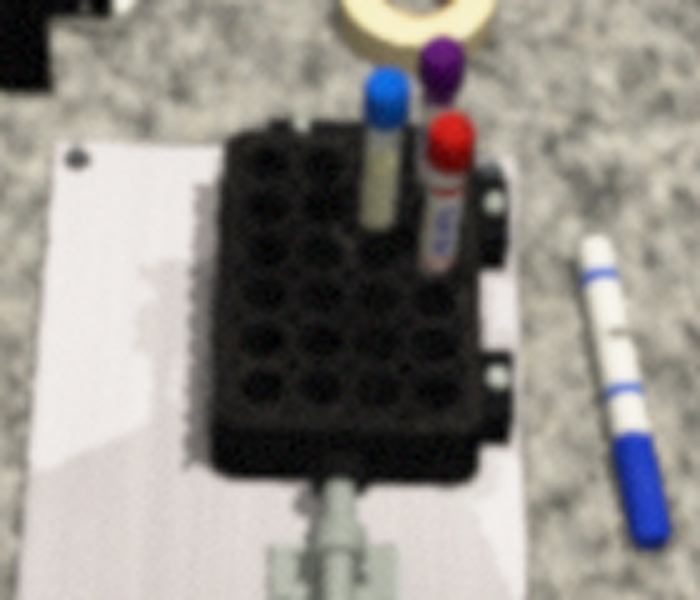

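The rack sits flat and square against both stops with the tubes standing. Now I move over to the lever's -y side.

Emit:
drive_tool --targets '[{"jaw": 0,"travel": [0.013,0.037,0],"twist": 0},{"jaw": 0,"travel": [0.026,0.074,0],"twist": 0},{"jaw": 0,"travel": [0.04,0.111,0],"twist": 0},{"jaw": 0,"travel": [0.053,0.148,0],"twist": 0},{"jaw": 0,"travel": [0.066,0.185,0],"twist": 0},{"jaw": 0,"travel": [0.08,0.222,0],"twist": 0},{"jaw": 0,"travel": [0.093,0.259,0],"twist": 0},{"jaw": 0,"travel": [0.107,0.296,0],"twist": 0}]'

```text
t: 6.33
eef_pos: [590.8, -151.0, 197.6]
tcp_rot: [3.141, -0.001, -0.161]
ft_force: [0.1, 0.7, 0.4]
opening: 0.244
grip_force: 0.0
```

Emit:
drive_tool --targets '[{"jaw": 0,"travel": [0,0.003,0.02],"twist": 0},{"jaw": 0,"travel": [0,0.003,0.045],"twist": 0},{"jaw": 0,"travel": [0,0.003,0.07],"twist": 0},{"jaw": 0,"travel": [0,0.003,0.088],"twist": 0},{"jaw": 0,"travel": [0,0.003,0.088],"twist": 0}]'

```text
t: 6.75
eef_pos: [588.7, -151.5, 106.0]
tcp_rot: [-3.141, 0.005, -0.162]
ft_force: [-0.4, 1.0, -0.0]
opening: 0.006
grip_force: 0.0
```

```bash
python3 -c "
from fit2 import *
move([3.5,-228,113])
c=read_camera('side');a=c['frame'][260:460,260:480,::-1]
cv2.imwrite('pics/s4.png',cv2.resize(a,None,fx=3,fy=3,interpolation=cv2.INTER_CUBIC))"
```

```text
fix [ 6.27514e+02  9.87920e+01 -1.61000e-01] [-1.4 -1.7 -1.  -0.1  0.8 -0.5  0.1 -0.8  1.7 -1.9 -1.3 -1.9]
rack [ 6.06367e+02  1.50089e+02 -1.73000e-01] [-1.7  0.  -1.6 -2.2  1.1 -0.7 -0.9 -3.2  1.5 -2.2]
tcp fix [   1.8 -253.3] z 106.0 travel [ 0.0017 -0.0253 -0.007 ] twist -0.001 world [ 594. -127.  113.]
```

View pics/s4.png

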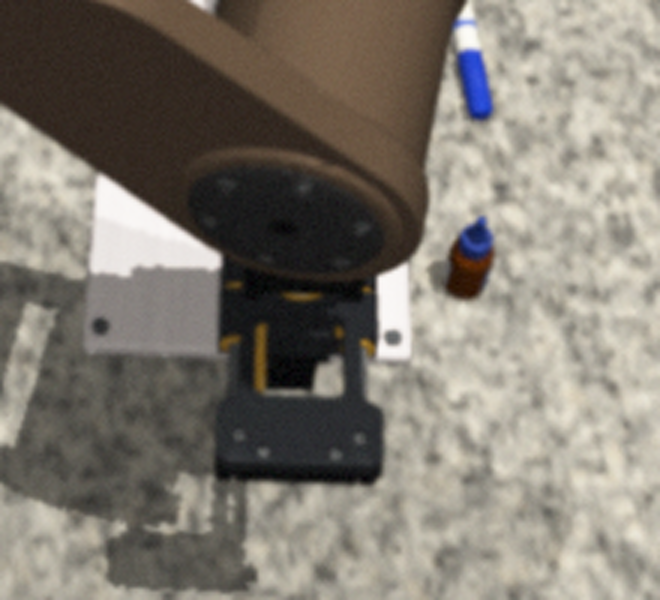

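The gripper is on the -y side of the lever and clear of the dropper at (470,260). The lever itself is hidden by the arm, so I'll push and watch the force.

Emit:
drive_tool --targets '[{"jaw": 0,"travel": [0.0015,-0.01,-0.003],"twist": 0},{"jaw": 0,"travel": [0.0015,-0.02,-0.006],"twist": 0},{"jaw": 0,"travel": [0.0015,-0.03,-0.006],"twist": 0},{"jaw": 0,"travel": [0.0015,-0.038,-0.006],"twist": 0},{"jaw": 0,"travel": [0.0015,-0.046,-0.006],"twist": 0},{"jaw": 0,"travel": [0.0015,-0.053,-0.006],"twist": 0}]'

```text
t: 7.3
eef_pos: [601.6, -100.9, 119.3]
tcp_rot: [3.138, -0.006, -0.16]
ft_force: [1.5, -3.8, -1.7]
opening: 0.007
grip_force: 1.9
```

Emit:
drive_tool --targets '[{"jaw": 0,"travel": [0,-0.008,0],"twist": 0},{"jaw": 0,"travel": [0,-0.016,0],"twist": 0},{"jaw": 0,"travel": [0,-0.024,0],"twist": 0},{"jaw": 0,"travel": [0,-0.032,0],"twist": 0},{"jaw": 0,"travel": [0,-0.04,0],"twist": 0},{"jaw": 0,"travel": [0,-0.048,0],"twist": 0}]'

```text
t: 7.8
eef_pos: [608.1, -51.2, 115.9]
tcp_rot: [3.141, -0.001, -0.161]
ft_force: [1.3, -3.3, 2.2]
opening: 0.006
grip_force: 1.7
```

Emit:
drive_tool --targets '[{"jaw": 0,"travel": [0,-0.008,0],"twist": 0},{"jaw": 0,"travel": [0,-0.016,0],"twist": 0},{"jaw": 0,"travel": [0,-0.024,0],"twist": 0},{"jaw": 0,"travel": [0,-0.032,0],"twist": 0},{"jaw": 0,"travel": [0,-0.038,0],"twist": 0},{"jaw": 0,"travel": [0,-0.038,0],"twist": 0}]'

```text
t: 8.3
eef_pos: [614.0, -13.2, 115.5]
tcp_rot: [-3.141, 0.0, -0.16]
ft_force: [-1.1, -0.2, 0.1]
opening: 0.012
grip_force: 0.0
```

```bash
python3 -c "
from fit2 import *
move([3.5,-106,113]);print(state()['ft_force'])"
```

```text
fix [ 6.27514e+02  9.87920e+01 -1.61000e-01] [-1.4 -1.7 -1.  -0.1  0.8 -0.5  0.1 -0.8  1.7 -1.9 -1.3 -1.9]
rack [ 6.06367e+02  1.50089e+02 -1.73000e-01] [-1.7  0.  -1.6 -2.2  1.1 -0.7 -0.9 -3.2  1.5 -2.2]
tcp fix [   4.6 -112.8] z 115.5 travel [-0.0011 -0.0068  0.0025] twist 0.001 world [614.  -6. 113.]
[-1.07555246 -0.17895721  0.11569417]
```

The force fell to zero past the dead point, so the lever seems to have snapped over. I retreat to -y and up, then look.

Emit:
drive_tool --targets '[{"jaw": 0,"travel": [0,0.02,0],"twist": 0},{"jaw": 0,"travel": [0,0.05,-0.01],"twist": 0},{"jaw": 0,"travel": [0,0.08,-0.04],"twist": 0},{"jaw": 0,"travel": [0,0.11,-0.08],"twist": 0},{"jaw": 0,"travel": [-0.03,0.14,-0.1],"twist": 0},{"jaw": 0,"travel": [-0.065,0.16,-0.1],"twist": 0},{"jaw": 0,"travel": [-0.1,0.18,-0.1],"twist": 0},{"jaw": 0,"travel": [-0.135,0.2,-0.1],"twist": 0}]'

```text
t: 8.97
eef_pos: [452.7, -188.9, 216.1]
tcp_rot: [3.141, -0.001, -0.161]
ft_force: [0.6, -2.0, -0.1]
opening: 0.001
grip_force: 0.0
```

Emit:
drive_tool --targets '[{"jaw": 0,"travel": [-0.035,0.02,0],"twist": 0},{"jaw": 0,"travel": [-0.06,0.05,0],"twist": 0},{"jaw": 0,"travel": [-0.06,0.09,0],"twist": 0},{"jaw": 0,"travel": [-0.06,0.13,0],"twist": 0},{"jaw": 0,"travel": [-0.06,0.13,0],"twist": 0}]'

```text
t: 9.38
eef_pos: [373.4, -312.4, 216.0]
tcp_rot: [3.139, -0.002, -0.165]
ft_force: [-0.5, 0.4, -0.9]
opening: 0.004
grip_force: 0.0
```

```bash
python3 -c "
from h import *
c=read_camera('side');a=c['frame'][190:390,260:440,::-1]
b=read_camera('scene')['frame'][195:320,230:420,::-1]
cv2.imwrite('pics/s5.png',np.hstack([cv2.resize(a,(380,420),interpolation=cv2.INTER_CUBIC),cv2.resize(b,(420,420*125//190),interpolation=cv2.INTER_CUBIC)[:420] if 0 else cv2.copyMakeBorder(cv2.resize(b,(420,276),interpolation=cv2.INTER_CUBIC),0,144,0,0,0)]));print(state()['ft_force'])"
```

```text
[-0.31807462  0.38769228 -0.05981053]
```

View pics/s5.png

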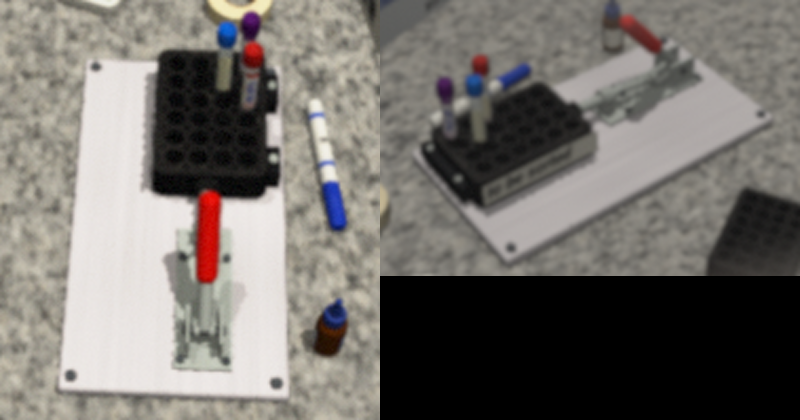

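```bash
python3 -c "
from fit2 import *
cr=lambda P:((P-[260,190])*[380/180,2.1]).round(1)
for a in(1.14,1.2): print('tip',a,cr(proj(S,W(fx,[[3.3,-147+118*np.sin(a-.5236),32+118*np.cos(a-.5236)]]))))
for y in(47,54,57.5): print(y,cr(proj(S,W(fx,[[6-47,y+68,46],[6-47,y-68,46],[55,y-68,46]]))).tolist())
def edge(c):
    g=c['frame'].astype(float).mean(2); cols=[345,350,370,378]
    print([ (u,[r for r in range(262,300) if g[r,u]<60][-1:],np.argmax(np.diff(g[265:300,u]))+265) for u in cols])
now=read_camera('side');edge(now)
P=lambda y:proj(S,W(fx,[[6-20,y-68,13],[6+25,y-68,13]])).round(1).tolist()
print(P(47),P(57.5));
f=now['frame'];b=f[195:300,300:400,::-1]
cv2.imwrite('pics/s6.png',cv2.resize(b,None,fx=5.7,fy=5.7,interpolation=cv2.INTER_CUBIC))
"
```

```text
fix [ 6.27514e+02  9.87920e+01 -1.61000e-01] [-1.4 -1.7 -1.  -0.1  0.8 -0.5  0.1 -0.8  1.7 -1.9 -1.3 -1.9]
rack [ 6.06367e+02  1.50089e+02 -1.73000e-01] [-1.7  0.  -1.6 -2.2  1.1 -0.7 -0.9 -3.2  1.5 -2.2]
tip 1.14 [[208.6 185. ]]
tip 1.2 [[208.4 182. ]]
47 [[155.9, 55.7], [151.1, 181.5], [267.4, 185.0]]
54 [[156.1, 49.7], [151.4, 174.6], [267.2, 178.0]]
57.5 [[156.2, 46.7], [151.5, 171.1], [267.1, 174.6]]
[(345, [282], np.int64(283)), (350, [283], np.int64(286)), (370, [283], np.int64(283)), (378, [283], np.int64(284))]
[[346.6, 287.3], [371.8, 288.1]] [[346.7, 282.4], [371.7, 283.2]]
```

View pics/s6.png

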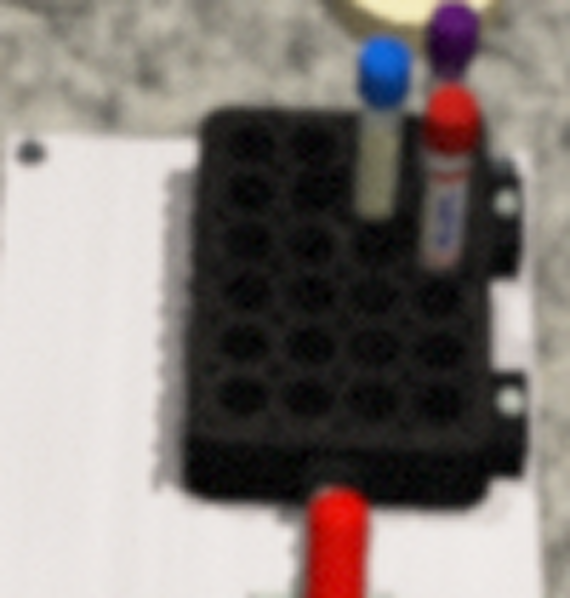

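```bash
python3 - <<'E' 2>&1 | grep -v "^fix\|^rack"
from fit2 import *
from scipy.ndimage import map_coordinates
now=read_camera("side");nsc=read_camera("scene")
def edge(c,xs,y0,y1,z,ax=1,other=None):
    g=c["frame"].astype(float).mean(2);ys=np.arange(y0,y1,.25);o=[]
    for x in xs:
        F=np.c_[np.full(len(ys),x),ys,np.full(len(ys),z)] if ax else np.c_[ys,np.full(len(ys),x),np.full(len(ys),z)]
        uv=proj(c,W(fx,F));v=map_coordinates(g,[uv[:,1],uv[:,0]],order=1)
        d=np.abs(np.diff(np.convolve(v,np.ones(5)/5,"valid")));k=np.argmax(d);w=d[max(0,k-8):k+9]
        o.append(ys[max(0,k-8):max(0,k-8)+len(w)]@w/w.sum()+.6)
    return np.round(o,1)
for n,c in(("before",S),("now",now)):
    print(n,"rack -y bottom",edge(c,[-25,-18,25,32,40] if n=="now" else [-60,-50,-40],-35,10,12))
    print(" plate +y",edge(c,[-100,-90,-80],128,150,12)," plate -y",edge(c,[-80,-50,-20,40],-206,-184,12))
    # red handle
    f=c["frame"].astype(float);m=(f[...,0]>130)&(f[...,1]<70)&(f[...,2]<70);m[:255]=0;m[:, :330]=0;m[:,390:]=0
    v,u=np.nonzero(m);print(" red rows",v.min(),v.max(),"cols",u.min(),u.max())
def cyl(a,L0=39,L1=114):
    th=a-.5236;t=np.linspace(0,2*np.pi,40);P=[]
    for L in(L0,L1):
        for q in t:P.append([3.3+9*np.cos(q),-147+L*np.sin(th)+9*np.sin(q)*np.cos(th),32+L*np.cos(th)-9*np.sin(q)*np.sin(th)])
    return np.array(P)
for a in(0,.9,1.05,1.14,1.2):
    uv=proj(S,W(fx,cyl(a)));print("model",a,"rows",uv[:,1].min().round(1),uv[:,1].max().round(1))
    uv=proj(B,W(fx,cyl(a)));print("   scene cols",uv[:,0].min().round(1),uv[:,0].max().round(1),"rows",uv[:,1].min().round(1),uv[:,1].max().round(1))
for c in(B,nsc):
    f=c["frame"].astype(float);m=(f[...,0]>100)&(f[...,1]<75)&(f[...,2]<75);m[:175]=0;m[250:]=0;m[:,:330]=0;m[:,400:]=0
    v,u=np.nonzero(m);print(" scene red rows",v.min(),v.max(),"cols",u.min(),u.max())
E
```

```text
before rack -y bottom [-16.  -17.4 -17.2]
 plate +y [133.9 137.2 148.2]  plate -y [-195.2 -195.6 -203.2 -195.9]
 red rows 343 354 cols 353 363
now rack -y bottom [-10.8 -11.8 -11.2 -11.  -12.5]
 plate +y [133.8 137.3 137.6]  plate -y [-195.2 -195.7 -196.1 -196.2]
 red rows 281 324 cols 353 364
model 0 rows 340.4 354.1
   scene cols 365.9 386.8 rows 179.1 211.2
model 0.9 rows 285.3 330.3
   scene cols 346.2 362.1 rows 189.8 216.8
model 1.05 rows 280.5 327.5
   scene cols 340.8 360.2 rows 194.7 218.8
model 1.14 rows 278.5 326.0
   scene cols 337.8 359.1 rows 198.0 220.0
model 1.2 rows 277.4 325.2
   scene cols 335.9 358.4 rows 200.3 220.9
 scene red rows 182 208 cols 369 384
 scene red rows 203 215 cols 338 356
```

Two measurements agree. The rack's -y face is at about -10.5 after correcting for the offset seen on the plate edges, so its origin is at about y 57. The lever silhouette in the scene view matches 1.2 rad. I'm handing in.

```bash
python3 -c "
from cell import *
print(job_done())"
```

```text
the job is handed in; nothing more can be done
None
```

I handed the job in with the rack home against the rear and end stops, the lever measuring about 1.2 rad (locked), and the tubes standing. The pad's force on the rack could not be measured directly, and no verdict came back.

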